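# Set the brake shoe to the gauge mark

### The job

On the brake-shoe setting jig, roll the knurled wheel with a fingertip pressed lightly on top of its rim, stroke after stroke, until the shoe's pointer stands in line with the notch of the gauge block, then take the hand away. Move the shoe by the wheel alone, do not pinch the wheel or press it hard, and do not let the lining run up against the drum segment. Leave everything lying about where it is.

Things in the scene. Friction and masses are not known exactly. Their poses are not given: they have to be found in the camera images.
- jig: fixed brake-shoe jig; origin: centre of the underside of its 190 x 310 x 15 mm base plate. x points away from the robot (within 0.3 rad), y along the screw from green gear housing to drum segment. The housing, centred at y = -90 mm, is 57 mm high with 86 mm high, 8 mm thick cheeks beside the wheel's flat faces. Dark concave drum segment, 60 mm high, inner face at y = +81 mm
- wheel_top (a point): topmost point of the knurled wheel's rim, 94 mm above the bench, midway along its 30 mm width; fixed to the jig, does not turn with the wheel
- thumbwheel: knurled steel wheel, radius 36 mm, 30 mm wide; origin on its axle, 58 mm above the bench, y axis along the axle (the jig's y); x and z turn with it. Rigid bearings, no detents. Dragging the top of the rim to the jig's +x (away from the robot) moves the shoe to +y, 10 mm per rad, closing the gap; dragging back opens it. It turns against about 1 N at the rim and stays where left
- shoe: sliding brake shoe lying flat (curved lining, 90 mm long, 22 to 58 mm above the bench), driven by the screw; origin at bench height below the middle of its lining face, axes as the jig's. It slides only along the jig's y axis. The gap is between its lining and the drum segment.
- pointer (a point): outer top corner of the 4 mm thick upright steel pointer blade carried by the shoe on its +x side, 68 mm above the bench; mid-thickness of the blade
- gauge: fixed aluminium gauge block, 20 x 56 x 32 mm, standing on the base plate on the jig's +x side beside the pointer's path; origin at the centre of its underside, axes as the jig's
- notch (a point): gauge mark: middle of the 8 mm wide, 10 mm deep notch across the top of the gauge block, at the edge nearest the pointer, 47 mm above the bench. The pointer is at the mark when its y in the jig's axes equals this point's; at the start it lies 10 to 31 mm short of it, on the -y side
- wheel_nut: bystander: steel wheel nut, 27 mm across, 20 mm high, loose on the jig's base plate; origin at the centre of its underside
- wheel_nut2: bystander: a second such wheel nut, loose on the base plate; origin at the centre of its underside
- bearing: bystander: steel bearing ring, 34 mm across, 14 mm high, loose on the base plate; origin at the centre of its underside
- socket: bystander: steel wrench socket standing on the bench, 30 mm across, 55 mm high; origin at the centre of its underside
- spray_can: bystander: plain spray can, 60 mm across, 150 mm high; origin at the centre of its underside
- mug: bystander: white mug, 80 mm across, 90 mm high; origin at the centre of its underside
- grease_tin: bystander: low tin, 70 mm across, 50 mm high; origin at the centre of its underside
- wrench: bystander: open wrench lying on the bench, 200 mm long; origin at the centre of its underside

How it is judged:
By the outcome, as a careful person would: the job done as asked, in the order asked, and still so for the second after the job is handed in, with the robot touching nothing.
It also fails if it takes over 48 s, if anything falls off the work surface, if the arm or the gripper's body presses on something with over 40 N, if the wrist force passes 120 N, or if a joint passes its speed limit or range.

### The arm

A 6-joint arm with a two-finger parallel gripper is mounted at the origin on the work surface. World frame = base frame: x ahead of the robot, y to its left, z up, the work surface at z = 0. Lengths are in m, angles in rad, forces in N, time in s.
With the tool pointing down it reaches from about 0.275 to 0.725 m from the base axis. Payload 5.6 kg.
Tool frame: the origin (TCP) lies on the centre line of the jaws, within the pads' length; the fingertips stand 8 mm ahead of it and the grasp point (between the pads) lies 11 mm behind it; z points along the fingers, y is the direction in which the jaws open and shut (so a half turn about z gives the same grasp; the last joint's range is limited). The gripper opens to 85 mm and grips with 20 to 120 N. Pads are 22 mm wide; open, the fingers measure 114 mm over their backs; the gripper's body (76 mm by 85 mm) begins 54 mm behind the grasp point. The pads swing forward as they close: fully open they stand 13 mm farther back than shut.
Start: joints at [1.498, 0.255, 0.108, 0, -1.424, -0.285], TCP at [0.193, 0.515, 0.239] pointing down, gripper open.
Joint ranges: [-2.95, 2.95], [-1.21, 1.97], [-1.09, 1.5], [-2.87, 1.71], [-2.94, -0.07], [-3.05, 3.05]. Speed limits (rad/s): [2.57, 2.57, 3.14, 3.14, 3.14, 3.14].

### API

Orientations are given as a 3x3 rotation matrix whose columns are the frame's x, y, z axes.
In Python, from plant import arm, viewer gives the robot as it stands. The module is installed in compiled form; this text tells all that it offers.
- The arm moves only by the tool move_arm, never from a script. Its argument "series" is a list of rows, each a list of 3 entries, a list of its own where there are three numbers: the shift along the tool's x, y, z in m, then the turn, a rotation vector about the tool's x, y, z in degrees, then the finger opening in m, from 0 to 0.0854. In form: [[[x, y, z], [wx, wy, wz], gripper], ...]. A call has 1 to 5 rows; each row shifts and turns the commanded pose from where the row before left it, along the tool's axes as they then stand; what a row does not reach is not made up. A row lasts 1/12 s, in which the tool goes at most 41.7 mm and 7.16 degrees, less where a joint would pass 70% of its speed; a pose out of reach is approached as far as the arm can. A call is refused whole if a number of a shift passes 0.0417 or a number of a turn 7.16, either way. A call with a gripper value outside its range is refused whole. The fingers move at their own pace and stop on an object; "grip_force" is the grip in N (left out, the last holds). Time passes only in rows, so rows that do not move let the fingers close. It gives the time, the measured TCP pose, the force and the opening at its end, in the units of the state.
- arm.observe(): the state, without advancing time (a new reading comes with each control period).
- viewer.snapshot(name): name is "scene" or "top" or "wrist"; returns (picture, depth): 384x512x3 uint8, red, green, blue; 384x512 float32, m along the optical axis (not along the pixel's ray), 0 where there is no reading.
- viewer.camera_params(name): a dict with "intrinsics" (3x3 intrinsics, pixels), "eye" and "orientation" of the camera in the world; the wrist camera has in their place "T_tool_cam" (4x4, takes a point from camera to tool coordinates, whose origin is the TCP and whose axes are the flange's). Camera axes: x right, y up, looking along -z (the intrinsics and any distortion apply to the point x, -y, -z); pixel columns grow to the right and rows downward; lengths in m; the calibration is good to about 2 mm. A picture is of the moment at which its call begins: read the wrist's pose just before it. camera_params takes no time and is no camera call.
- arm.sign_off(): hands the job in, once; it reports no verdict.
The state is a dict: "time_s": time; "joints": joint angles; "qd": joint speeds; "effort": joint torques, N m; "position": TCP position; "eef_rot": TCP orientation; "ft_force": force on the tool from outside, world axes, zero at the start; "wrist_torque": the same for the moment, N m; "width": finger opening in m.
Only numpy, scipy, OpenCV 4.12 (cv2) and the standard library are available. Lean on these libraries where they do the work, as an engineer would, in place of code of your own. Each camera call takes 0.05 s, during which the arm holds its last target. There are 200 camera calls.

## Working session

There is one attempt and no reset: what is moved stays moved. The work goes in short steps, Python scripts to look and compute and a tool call to move; the robot and the scene stay as the last step left them, time stands still between calls to the robot, and variables do not carry over. Pictures are saved under pics/ and viewed, about 8 in all and at most 12, crops included, and the job is handed in when it is done.

Besides the shell and the picture viewer there is one more tool, called after "Request:" as name([rows], argument=value, ...), one row to a line, values as JSON. move_arm: Moves the arm, as the interface text tells. Its arguments: {"type":"object","properties":{"series":{"type":"array"},"grip_force":{"type":"number"}},"required":["series"]}

```bash
mkdir -p pics
cat > h.py <<'E'
import numpy as np,cv2
from plant import arm,viewer
def snap(name):
    s=arm.observe(); p,d=viewer.snapshot(name); c=viewer.camera_params(name); return s,p,d,c
def pose(s,c):
    if 'T_tool_cam' in c:
        T=np.eye(4);T[:3,:3]=np.array(s['eef_rot']);T[:3,3]=s['position'];T=T@np.array(c['T_tool_cam']);return T[:3,:3],T[:3,3]
    return np.array(c['orientation']),np.array(c['eye'])
def px2w(s,d,c,u,v,z=None):
    R,e=pose(s,c);K=np.array(c['intrinsics']);r=np.linalg.inv(K)@[u,v,1];r=R@(r*[1,-1,-1])
    if z is not None: return e+r*(z-e[2])/r[2]
    return e+r*d[int(v),int(u)]
def w2px(s,c,P):
    R,e=pose(s,c);q=R.T@(np.array(P)-e);q=q*[1,-1,-1];q=np.array(c['intrinsics'])@q;return q[:2]/q[2]
E
python3 - <<'E'
from h import *
import pickle
for n in('top','scene'):
    r=snap(n);pickle.dump(r,open(n+'.pkl','wb'));cv2.imwrite(f'pics/{n}0.png',r[1][:,:,::-1]);print(r[3])
print(r[0])
E
```

```text
{'intrinsics': array([[372.38376099,   0.        , 257.86182146],
       [  0.        , 372.38376099, 191.97887839],
       [  0.        ,   0.        ,   1.        ]]), 'eye': array([0.32771859, 0.05246994, 1.30270057]), 'orientation': array([[ 0.00849689,  0.98961549, -0.14348866],
       [-0.99992207,  0.00972117,  0.00783329],
       [ 0.00914683,  0.14341092,  0.98962096]])}
{'intrinsics': array([[356.42306792,   0.        , 252.06580093],
       [  0.        , 356.42306792, 193.64081672],
       [  0.        ,   0.        ,   1.        ]]), 'eye': array([0.9801917 , 0.40085567, 0.82061217]), 'orientation': array([[-0.60775786, -0.60978917,  0.50871167],
       [ 0.79411242, -0.46346676,  0.39317175],
       [-0.00398093,  0.64292747,  0.76591672]])}
{'time_s': 0.05, 'joints': array([ 1.49762878e+00,  2.55698126e-01,  1.07023022e-01, -4.75542422e-04,
       -1.42389560e+00, -2.84569514e-01]), 'qd': array([ 8.24432959e-04, -2.62944278e-04,  1.05604060e-03, -8.35986823e-05,
       -5.23161845e-04, -8.02474919e-04]), 'effort': array([-2.03250980e-03, -3.87994409e+01,  2.38772303e+01,  5.38740993e+00,
       -3.46818073e-03,  1.27479211e-05]), 'position': array([0.19237746, 0.51474919, 0.23842875]), 'eef_rot': array([[ 9.36667093e-01, -3.50220499e-01, -5.98871833e-04],
       [-3.50221008e-01, -9.36665487e-01, -1.73522564e-03],
       [ 4.67690111e-05,  1.83506625e-03, -9.99998315e-01]]), 'ft_force': array([-0.20158046,  1.21545202,  0.33394674]), 'wrist_torque': array([-0.05837422,  0.02628974,  0.05280932]), 'width': 0.08549749069468024}
```

View pics/top0.png

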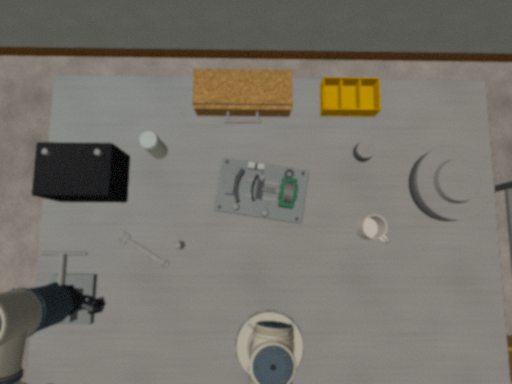

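View pics/scene0.png

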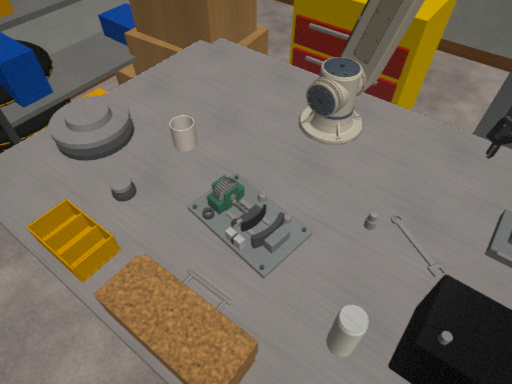

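Run:
```python
import pickle,cv2,numpy as np
t=pickle.load(open('top.pkl','rb'))[1];s=pickle.load(open('scene.pkl','rb'))[1]
a=cv2.resize(t[150:230,210:315],None,fx=7,fy=7,interpolation=cv2.INTER_CUBIC)
cv2.imwrite('pics/c1.png',a[:,:,::-1])
```

```text
(no output)
```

View pics/c1.png

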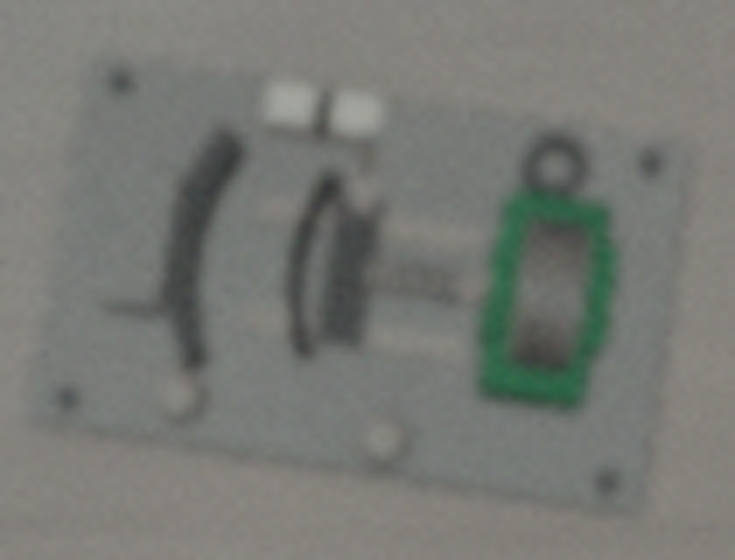

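Run:
```python
import pickle
from h import *
s,p,d,c=pickle.load(open('top.pkl','rb'))
f=lambda u,v,z:px2w(s,d,c,210+(u+.5)/7-.5,150+(v+.5)/7-.5,z)
C=np.array([f(90,58,.015),f(688,138,.015),f(640,515,.015),f(35,425,.015)])
print(C.round(4),C.mean(0))
y1=C[0]-C[1];y2=C[3]-C[2];x1=C[0]-C[3];x2=C[1]-C[2]
for y in(y1,y2):print('yang',np.arctan2(-y[0],y[1]),np.linalg.norm(y))
for x in(x1,x2):print('xang',np.arctan2(x[1],x[0]),np.linalg.norm(x))
print('wheel',f(552,293,.094)); print('notch',f(322,108,.047),'ptr',f(372,150,.068))
a=np.mean([np.arctan2(-y[0],y[1]) for y in(y1,y2)]);X=np.array([np.cos(a),np.sin(a)]);Y=np.array([-X[1],X[0]])
o=C.mean(0)[:2];w=o-.09*Y;print(a,w)
for P in(f(552,293,.094),f(322,108,.047),f(372,150,.068)):print((P[:2]-o)@X,(P[:2]-o)@Y)
```

```text
[[ 0.6352  0.1687  0.015 ]
 [ 0.5971 -0.1335  0.015 ]
 [ 0.4071 -0.1077  0.015 ]
 [ 0.4488  0.1918  0.015 ]] [0.5220465  0.02980187 0.015     ]
yang -0.12536093200413315 0.30457887143976536
yang -0.1385959446927711 0.30240346250342903
xang -0.12328196464191962 0.18776028074825474
xang -0.13480749653048488 0.1917706283181994
wheel [ 0.50578367 -0.05743456  0.094     ]
notch [0.60357519 0.0512148  0.047     ] ptr [0.57851667 0.02691166 0.068     ]
-0.13197843834845213 [ 0.51020289 -0.05941544]
-0.004641470134817291 -0.08861789661747436
0.07800183001237672 0.03195552482893636
0.056359417061383234 0.004566145912556652
```

Request:
move_arm([
  [[0, 0, 0], [0, 0, -6.5], 0],
  [[0, 0, 0], [0, 0, -6.5], 0],
  [[0.0189, 0.0264, 0], [0, 0, 0], 0],
  [[0.0189, 0.0264, 0], [0, 0, 0], 0],
  [[0.0189, 0.0264, 0], [0, 0, 0], 0],
], grip_force=20)

```text
time_s: 0.52
position: [0.2385, 0.428, 0.2385]
eef_rot: [[0.992, -0.129, -0.0], [-0.129, -0.992, -0.002], [-0.0, 0.002, -1.0]]
ft_force: [-0.7, -0.5, -0.1]
width: 0.0256
```

Request:
move_arm([
  [[0.0189, 0.0264, 0], [0, 0, 0], 0],
  [[0.0189, 0.0264, 0], [0, 0, 0], 0],
  [[0.0189, 0.0264, 0], [0, 0, 0], 0],
  [[0.0189, 0.0264, 0], [0, 0, 0], 0],
  [[0.0189, 0.0264, 0], [0, 0, 0], 0],
])

```text
time_s: 0.93
position: [0.3151, 0.2844, 0.239]
eef_rot: [[0.991, -0.13, -0.0], [-0.13, -0.991, -0.0], [-0.0, 0.0, -1.0]]
ft_force: [0.9, 0.7, 1.2]
width: 0.0
```

Request:
move_arm([
  [[0.0189, 0.0264, 0], [0, 0, 0], 0],
  [[0.0189, 0.0264, 0], [0, 0, 0], 0],
  [[0.0189, 0.0264, 0], [0, 0, 0], 0],
  [[0.0189, 0.0264, 0], [0, 0, 0], 0],
  [[0.0189, 0.0264, 0], [0, 0, 0], 0],
])

```text
time_s: 1.35
position: [0.3915, 0.1412, 0.2391]
eef_rot: [[0.991, -0.13, -0.0], [-0.13, -0.991, 0.0], [-0.0, 0.0, -1.0]]
ft_force: [1.4, -0.3, 0.1]
width: 0.0002
```

Request:
move_arm([
  [[0.0189, 0.0264, 0], [0, 0, 0], 0],
  [[0.0189, 0.0264, 0], [0, 0, 0], 0],
  [[0, 0, 0], [0, 0, 0], 0],
  [[0, 0, 0], [0, 0, 0], 0],
])

```text
time_s: 1.68
position: [0.4221, 0.0842, 0.2388]
eef_rot: [[0.991, -0.134, -0.001], [-0.134, -0.991, -0.0], [-0.001, 0.001, -1.0]]
ft_force: [-0.1, 0.6, 0.5]
width: 0.0
```

Run:
```python
from h import *
import pickle
r=snap('wrist');pickle.dump(r,open('wrist.pkl','wb'));cv2.imwrite('pics/w1.png',r[1][:,:,::-1])
s=r[0];print(s['time_s'],s['position'],np.array(s['eef_rot']).round(4),s['ft_force'],s['width'],r[3]['T_tool_cam'])
```

```text
1.6833 [0.42211487 0.08416296 0.23875835] [[ 9.910e-01 -1.342e-01 -1.200e-03]
 [-1.342e-01 -9.910e-01 -4.000e-04]
 [-1.100e-03  5.000e-04 -1.000e+00]] [-0.11066248  0.59047229  0.47627163] 3.826407773379e-05 [[ 3.35750665e-04  9.51359510e-01  3.08082734e-01  7.89195390e-02]
 [ 9.99999846e-01 -1.82978752e-04 -5.24768249e-04  2.00467136e-04]
 [-4.42870670e-04  3.08082862e-01 -9.51359424e-01 -1.34025520e-01]
 [ 0.00000000e+00  0.00000000e+00  0.00000000e+00  1.00000000e+00]]
```

View pics/w1.png

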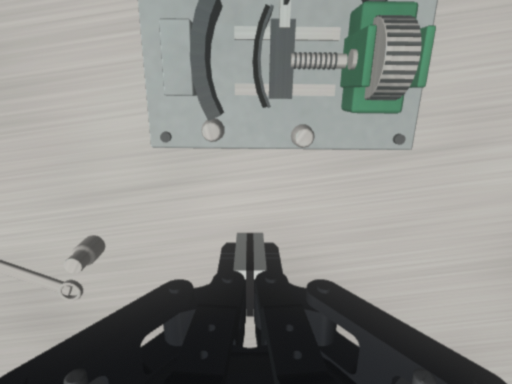

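Request:
move_arm([
  [[0.019, 0.026, 0], [0, 0, 0], 0],
  [[0.019, 0.026, 0], [0, 0, 0], 0],
  [[0.019, 0.026, 0], [0, 0, 0], 0],
  [[0.019, 0.026, 0], [0, 0, 0], 0],
  [[0.019, 0.026, 0], [0, 0, 0], 0],
])

```text
time_s: 2.15
position: [0.4996, -0.0557, 0.2392]
eef_rot: [[0.992, -0.128, -0.0], [-0.128, -0.992, 0.0], [-0.0, -0.0, -1.0]]
ft_force: [0.2, 0.3, -0.6]
width: 0.0
```

Request:
move_arm([
  [[0, 0, 0.02], [0, 0, 0], 0],
  [[0, 0, 0.02], [0, 0, 0], 0],
  [[0, 0, 0], [0, 0, 0], 0],
  [[0, 0, 0], [0, 0, 0], 0],
])

```text
time_s: 2.48
position: [0.4986, -0.0549, 0.1988]
eef_rot: [[0.992, -0.129, -0.002], [-0.129, -0.992, -0.001], [-0.002, 0.001, -1.0]]
ft_force: [0.8, -1.0, 0.1]
width: -0.0001
```

Run:
```python
from h import *
import pickle
r=snap('wrist');pickle.dump(r,open('wrist.pkl','wb'));cv2.imwrite('pics/w2.png',cv2.resize(r[1],(800,600),interpolation=cv2.INTER_CUBIC)[:,:,::-1])
s=r[0];print(s['time_s'],s['position'],np.array(s['eef_rot']).round(4),s['ft_force'],s['width'],r[3]['intrinsics'])
```

```text
2.4833 [ 0.49857905 -0.0549229   0.19880529] [[ 9.916e-01 -1.290e-01 -2.400e-03]
 [-1.290e-01 -9.916e-01 -6.000e-04]
 [-2.300e-03  9.000e-04 -1.000e+00]] [ 0.81713867 -0.95123883  0.0777169 ] -6.221727637171462e-05 [[306.19152635   0.         249.54132228]
 [  0.         306.19152635 188.61628168]
 [  0.           0.           1.        ]]
```

View pics/w2.png

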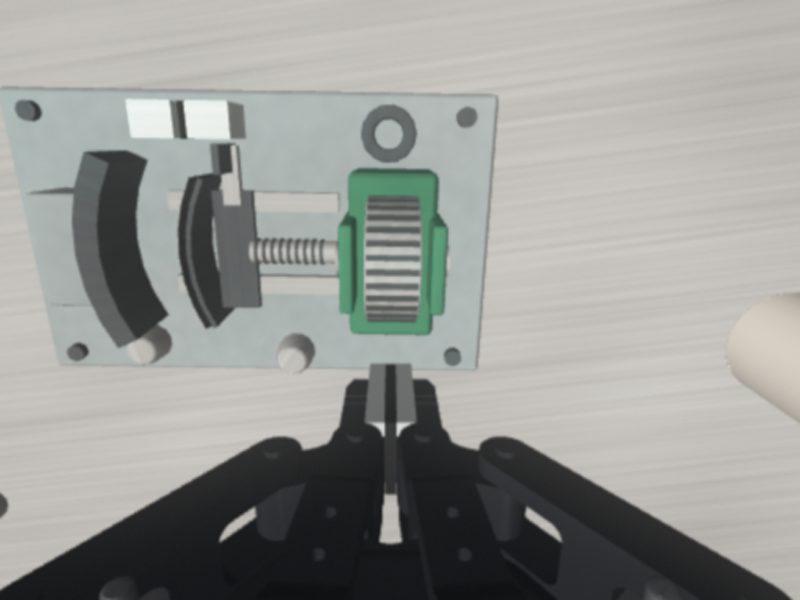

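Run:
```python
from h import *
import pickle
s,p,d,c=pickle.load(open('wrist.pkl','rb'))
cv2.imwrite('pics/w3.png',cv2.resize(p[50:140,70:190],None,fx=6,fy=6,interpolation=cv2.INTER_CUBIC)[:,:,::-1])
f=lambda u,v,z:px2w(s,d,c,(u+.5)*.64-.5,(v+.5)*.64-.5,z)
C=np.array([f(2,88,.015),f(497,96,.015),f(477,369,.015),f(60,366,.015)])
o=C.mean(0)[:2];Y=(C[0]-C[1]+C[3]-C[2])[:2];print(np.linalg.norm(C[0]-C[1]),np.linalg.norm(C[3]-C[2]),np.linalg.norm(C[0]-C[3]),np.linalg.norm(C[1]-C[2]))
Y/=np.linalg.norm(Y);X=np.array([Y[1],-Y[0]]);a=np.arctan2(X[1],X[0]);print('o',o,'yaw',a,'wheel',o-.09*Y)
for n,u,v,z in(('wheelL',366,255,.09),('wheelR',421,255,.09),('notchL',172,138,.057),('notchR',184,138,.057),('ptr',223,145,.068)):
  P=f(u,v,z)[:2];print(n,P,(P-o)@X,(P-o)@Y)
print('tip depth',d[int(400*.64),int(392*.64)])
```

```text
0.30307056772479846 0.3059820905388212 0.18794616477661108 0.18604074190764053
o [0.522712   0.02960917] yaw -0.14073765163210797 wheel [ 0.51008739 -0.05950098]
wheelL [ 0.52184486 -0.04570948] 0.00970664082009277 -0.07469560174379263
wheelR [ 0.51816099 -0.07403553] 0.010032588081801984 -0.10325833127475278
notchL [0.5928854  0.05274095] 0.0662348048020651 0.03274653078656498
notchR [0.5920412  0.04623352] 0.06631177011597113 0.026185025722363788
ptr [0.58538028 0.02230658] 0.06307301994910886 0.0015603017085778345
tip depth 0.13023257
```

View pics/w3.png

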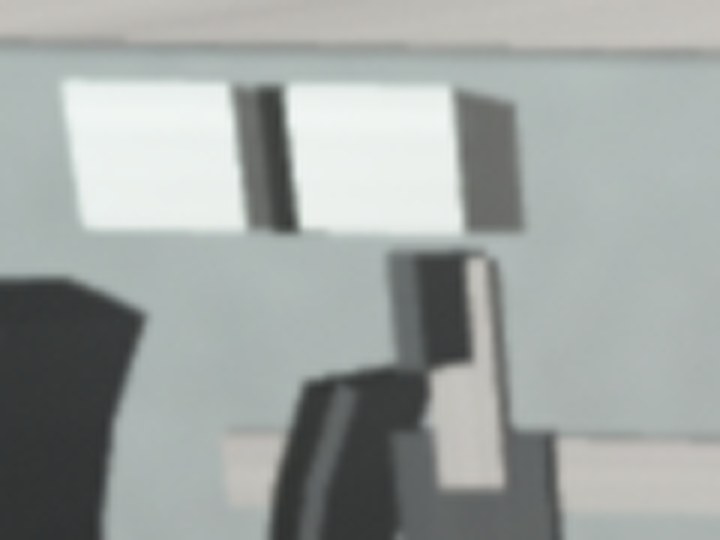

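```bash
cat >> h.py <<'E'
o=np.array([.5225,.0297]);yaw=-.133
X=np.array([np.cos(yaw),np.sin(yaw)]);Y=np.array([-X[1],X[0]])
def meas(s,c,n,p):  # full-res pixels of notch edges mid, pointer
    N=px2w(s,None,c,*n,.047)[:2];P=px2w(s,None,c,*p,.068)[:2]
    print('notch',N,(N-o)@X,(N-o)@Y,'ptr',P,(P-o)@X,(P-o)@Y,'gap',(N-P)@Y*1e3,'mm')
E
python3 - <<'E'
from h import *
import pickle
s,p,d,c=pickle.load(open('wrist.pkl','rb'))
g=lambda u,v:(70+(u+.5)/6-.5,50+(v+.5)/6-.5)
meas(s,c,g(272.5,232),g(401,252))
print(d[int(g(401,300)[1]),int(g(401,300)[0])],d[int(g(200,150)[1]),int(g(200,150)[0])])
R,e=pose(s,c);print('tip in frame');P=px2w(s,d,c,401*.64-5,400*.64);print(P)
print('wheel top tool offset', np.array(s['eef_rot'])[:2,:2].T@(o-.09*Y-s['position'][:2]))
for v in range(240,262,3):
  q=px2w(s,d,c,247,v);print(v,q)
E
```

```text
notch [0.5927859  0.05256671] 0.06663285772607724 0.03198525397753877 ptr [0.5868255  0.02711319] 0.06410043933286447 0.005966123846792137 gap 26.019130130746635 mm
0.25406474 0.26722223
tip in frame
[ 0.50936304 -0.05749376  0.21680891]
wheel top tool offset [0.01247711 0.00299791]
240 [ 0.50999057 -0.05547805  0.20289702]
243 [ 0.51008416 -0.05551116  0.20603153]
246 [ 0.50951239 -0.05544728  0.20781666]
249 [ 0.50932536 -0.05543852  0.21023657]
252 [ 0.50964133 -0.05550164  0.21345804]
255 [ 0.50932722 -0.05547337  0.21547036]
258 [ 0.5091948  -0.05547073  0.2177223 ]
261 [ 0.50887956 -0.05544138  0.21959435]
```

Request:
move_arm([
  [[0.004, 0.003, 0.022], [0, 0, 0], 0],
  [[0, 0, 0.022], [0, 0, 0], 0],
  [[0, 0, 0.022], [0, 0, 0], 0],
  [[0, 0, 0.022], [0, 0, 0], 0],
  [[0, 0, 0], [0, 0, 0], 0],
])

```text
time_s: 2.95
position: [0.5009, -0.0583, 0.1088]
eef_rot: [[0.992, -0.13, -0.005], [-0.13, -0.992, 0.0], [-0.005, 0.0, -1.0]]
ft_force: [-0.4, 0.2, -0.3]
width: -0.0001
```

Request:
move_arm([
  [[0, 0, 0.003], [0, 0, 0], 0],
  [[0, 0, 0.002], [0, 0, 0], 0],
  [[0, 0, 0.001], [0, 0, 0], 0],
  [[0, 0, 0], [0, 0, 0], 0],
])

```text
time_s: 3.28
position: [0.5036, -0.059, 0.1065]
eef_rot: [[0.991, -0.13, 0.002], [-0.13, -0.991, 0.0], [0.002, -0.0, -1.0]]
ft_force: [-0.1, -0.4, 0.3]
width: 0.0
```

Request:
move_arm([
  [[0, 0, 0.001], [0, 0, 0], 0],
  [[0, 0, 0.001], [0, 0, 0], 0],
  [[0, 0, 0], [0, 0, 0], 0],
])

```text
time_s: 3.53
position: [0.5028, -0.0593, 0.1034]
eef_rot: [[0.991, -0.131, 0.0], [-0.131, -0.991, 0.0], [0.0, -0.0, -1.0]]
ft_force: [-0.4, 0.7, -0.7]
width: 0.0001
```

Request:
move_arm([
  [[0, 0, 0.001], [0, 0, 0], 0],
  [[0, 0, 0], [0, 0, 0], 0],
])

```text
time_s: 3.7
position: [0.5027, -0.0593, 0.1022]
eef_rot: [[0.991, -0.131, -0.0], [-0.131, -0.991, -0.0], [-0.0, 0.0, -1.0]]
ft_force: [0.2, 0.2, -0.4]
width: -0.0003
```

Request:
move_arm([
  [[0, 0, 0.0005], [0, 0, 0], 0],
  [[0, 0, 0], [0, 0, 0], 0],
])

```text
time_s: 3.87
position: [0.5029, -0.0593, 0.1021]
eef_rot: [[0.991, -0.13, 0.0], [-0.13, -0.991, -0.0], [0.0, 0.0, -1.0]]
ft_force: [-0.2, 0.0, 2.0]
width: -0.0
```

Request:
move_arm([
  [[0, 0, 0.0005], [0, 0, 0], 0],
  [[0, 0, 0], [0, 0, 0], 0],
])

```text
time_s: 4.03
position: [0.5033, -0.0594, 0.102]
eef_rot: [[0.991, -0.13, 0.001], [-0.13, -0.991, -0.0], [0.001, 0.0, -1.0]]
ft_force: [-0.3, -0.6, 4.3]
width: -0.0
```

Request:
move_arm([
  [[0.003, 0, 0.0002], [0, 0, 0], 0],
  [[0.004, 0, 0], [0, 0, 0], 0],
  [[0.004, 0, 0], [0, 0, 0], 0],
  [[0.004, 0, 0], [0, 0, 0], 0],
  [[0, 0, 0], [0, 0, 0], 0],
])

```text
time_s: 4.45
position: [0.519, -0.0616, 0.1019]
eef_rot: [[0.991, -0.13, 0.002], [-0.13, -0.991, -0.001], [0.002, 0.001, -1.0]]
ft_force: [-0.3, -1.8, 4.9]
width: 0.0001
```

Run:
```python
from h import *
import pickle
r=snap('wrist');pickle.dump(r,open('wrist2.pkl','wb'));cv2.imwrite('pics/w4.png',cv2.resize(r[1],(800,600),interpolation=cv2.INTER_CUBIC)[:,:,::-1])
print(r[0]['position'],r[0]['ft_force'])
```

```text
[ 0.51895749 -0.06157568  0.10190403] [-0.30493819 -1.76876615  4.943768  ]
```

View pics/w4.png

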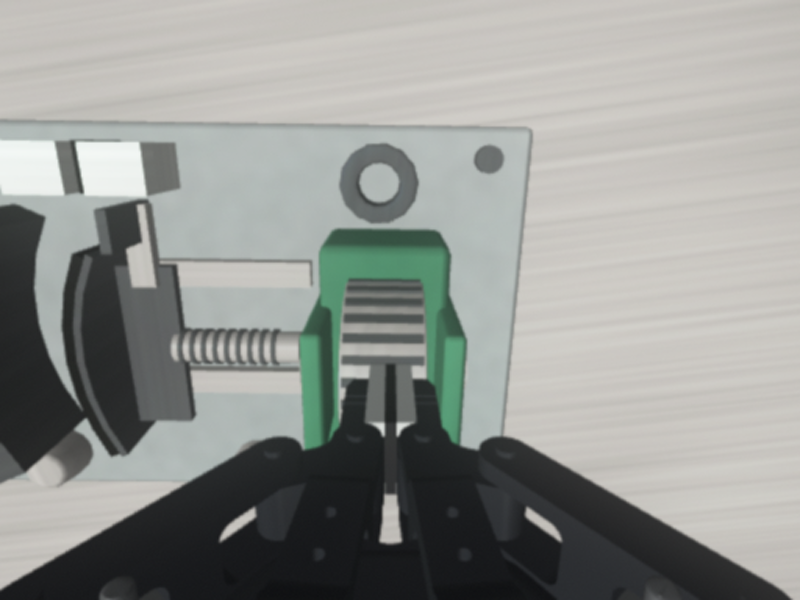

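Run:
```python
from h import *
import pickle
s,p,d,c=pickle.load(open('wrist2.pkl','rb'))
g=lambda u,v:((u+.5)*.64-.5,(v+.5)*.64-.5)
meas(s,c,g(72,195),g(100,208))
```

```text
notch [0.59318904 0.05312345] 0.06695861186916123 0.03259053515493032 ptr [0.5880313  0.03104541] 0.06477414657128713 0.010023514171527503 gap 22.56702098340282 mm
```

Request:
move_arm([
  [[0, 0, -0.006], [0, 0, 0], 0],
  [[-0.009, 0, 0], [0, 0, 0], 0],
  [[-0.009, 0, 0], [0, 0, 0], 0],
  [[0, 0, 0.004], [0, 0, 0], 0],
  [[0, 0, 0.0017], [0, 0, 0], 0],
])

```text
time_s: 4.92
position: [0.4988, -0.0587, 0.1015]
eef_rot: [[0.992, -0.13, -0.0], [-0.13, -0.992, -0.0], [-0.0, 0.0, -1.0]]
ft_force: [-2.5, 2.8, 15.9]
width: 0.0
```

Request:
move_arm([
  [[0, 0, 0.0003], [0, 0, 0], 0],
  [[0, 0, 0], [0, 0, 0], 0],
])

```text
time_s: 5.08
position: [0.5, -0.0589, 0.1018]
eef_rot: [[0.992, -0.13, 0.001], [-0.13, -0.992, -0.0], [0.001, 0.0, -1.0]]
ft_force: [-1.1, 0.2, 6.3]
width: 0.0001
```

Request:
move_arm([
  [[0.003, 0, -0.0002], [0, 0, 0], 0],
  [[0.004, 0, 0], [0, 0, 0], 0],
  [[0.004, 0, 0], [0, 0, 0], 0],
  [[0.004, 0, 0], [0, 0, 0], 0],
  [[0.003, 0, 0], [0, 0, 0], 0],
])

```text
time_s: 5.5
position: [0.5181, -0.0614, 0.102]
eef_rot: [[0.992, -0.13, 0.001], [-0.13, -0.992, -0.001], [0.001, 0.001, -1.0]]
ft_force: [-0.8, -0.1, 5.7]
width: 0.0002
```

Request:
move_arm([
  [[0, 0, -0.003], [0, 0, 0], 0],
  [[-0.008, 0, -0.001], [0, 0, 0], 0],
  [[-0.008, 0, 0], [0, 0, 0], 0],
  [[0, 0, 0.001], [0, 0, 0], 0],
  [[0, 0, 0.001], [0, 0, 0], 0],
])

```text
time_s: 5.92
position: [0.5009, -0.059, 0.1032]
eef_rot: [[0.991, -0.13, -0.0], [-0.13, -0.991, 0.0], [-0.0, -0.0, -1.0]]
ft_force: [-0.1, -1.1, -0.0]
width: 0.0
```

Request:
move_arm([
  [[0, 0, 0.001], [0, 0, 0], 0],
  [[0, 0, 0.0005], [0, 0, 0], 0],
  [[0, 0, 0.0003], [0, 0, 0], 0],
  [[0, 0, 0], [0, 0, 0], 0],
])

```text
time_s: 6.25
position: [0.5023, -0.0592, 0.102]
eef_rot: [[0.991, -0.13, 0.001], [-0.13, -0.991, -0.0], [0.001, 0.0, -1.0]]
ft_force: [-0.4, 0.8, 4.2]
width: 0.0
```

Request:
move_arm([
  [[0.003, 0, 0.0001], [0, 0, 0], 0],
  [[0.004, 0, 0], [0, 0, 0], 0],
  [[0.004, 0, 0], [0, 0, 0], 0],
  [[0.004, 0, 0], [0, 0, 0], 0],
  [[0.002, 0, 0], [0, 0, 0], 0],
])

```text
time_s: 6.67
position: [0.5195, -0.0616, 0.1019]
eef_rot: [[0.991, -0.13, 0.001], [-0.13, -0.991, -0.001], [0.001, 0.0, -1.0]]
ft_force: [-0.5, 0.1, 5.4]
width: -0.0001
```

Request:
move_arm([
  [[0, 0, -0.003], [0, 0, 0], 0],
  [[-0.009, 0, -0.001], [0, 0, 0], 0],
  [[-0.008, 0, 0], [0, 0, 0], 0],
  [[0, 0, 0.001], [0, 0, 0], 0],
  [[0, 0, 0.001], [0, 0, 0], 0],
])

```text
time_s: 7.08
position: [0.5009, -0.059, 0.1033]
eef_rot: [[0.991, -0.13, -0.0], [-0.13, -0.991, 0.0], [-0.0, -0.0, -1.0]]
ft_force: [0.1, 0.9, -0.3]
width: 0.0
```

Request:
move_arm([
  [[0, 0, 0.001], [0, 0, 0], 0],
  [[0, 0, 0.0005], [0, 0, 0], 0],
  [[0, 0, 0.0004], [0, 0, 0], 0],
  [[0, 0, 0], [0, 0, 0], 0],
])

```text
time_s: 7.42
position: [0.5023, -0.0591, 0.102]
eef_rot: [[0.991, -0.13, 0.001], [-0.13, -0.991, -0.0], [0.001, 0.0, -1.0]]
ft_force: [-0.4, 0.7, 4.0]
width: 0.0001
```

Request:
move_arm([
  [[0.003, 0, 0.0001], [0, 0, 0], 0],
  [[0.004, 0, 0], [0, 0, 0], 0],
  [[0.004, 0, 0], [0, 0, 0], 0],
  [[0.004, 0, 0], [0, 0, 0], 0],
  [[0.002, 0, 0], [0, 0, 0], 0],
])

```text
time_s: 7.83
position: [0.5195, -0.0616, 0.1018]
eef_rot: [[0.991, -0.13, 0.001], [-0.13, -0.991, -0.001], [0.001, 0.0, -1.0]]
ft_force: [-0.9, 1.3, 4.5]
width: 0.0
```

Request:
move_arm([
  [[0, 0, -0.003], [0, 0, 0], 0],
  [[-0.009, 0, -0.001], [0, 0, 0], 0],
  [[-0.008, 0, 0], [0, 0, 0], 0],
  [[0, 0, 0.001], [0, 0, 0], 0],
  [[0, 0, 0.001], [0, 0, 0], 0],
])

```text
time_s: 8.25
position: [0.5009, -0.059, 0.1033]
eef_rot: [[0.991, -0.13, -0.0], [-0.13, -0.991, 0.0], [-0.0, -0.0, -1.0]]
ft_force: [-0.3, 0.4, 0.5]
width: 0.0
```

Request:
move_arm([
  [[0, 0, 0.001], [0, 0, 0], 0],
  [[0, 0, 0.0005], [0, 0, 0], 0],
  [[0, 0, 0.0004], [0, 0, 0], 0],
  [[0, 0, 0], [0, 0, 0], 0],
])

```text
time_s: 8.58
position: [0.5023, -0.0591, 0.102]
eef_rot: [[0.991, -0.13, 0.001], [-0.13, -0.991, -0.0], [0.001, 0.0, -1.0]]
ft_force: [-1.4, -0.2, 4.7]
width: -0.0
```

Run:
```python
from h import *
import pickle
r=snap('wrist');pickle.dump(r,open('wrist3.pkl','wb'));cv2.imwrite('pics/w5.png',cv2.resize(r[1][60:160,0:130],None,fx=6,fy=6,interpolation=cv2.INTER_CUBIC)[:,:,::-1])
print(r[0]['position'],r[0]['ft_force'])
```

```text
[ 0.50231017 -0.05914247  0.1019681 ] [-1.36700404 -0.24693692  4.65317202]
```

View pics/w5.png

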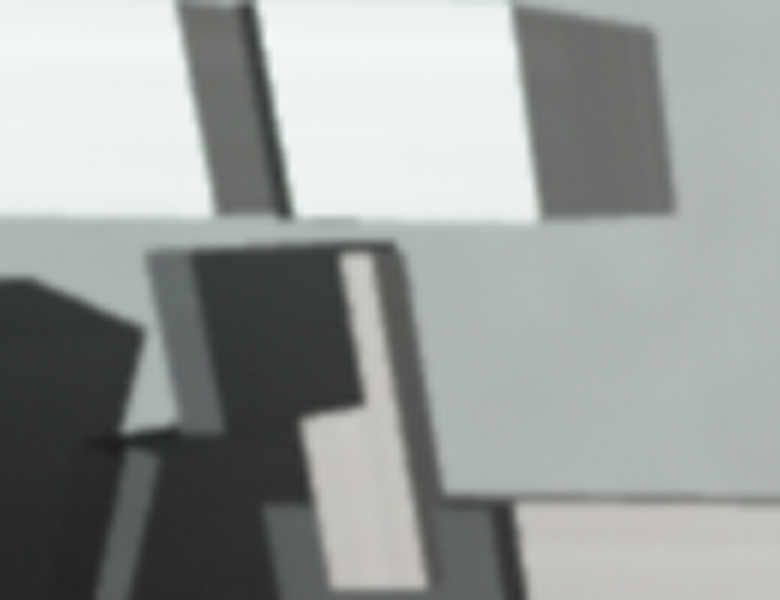

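```bash
cat >> h.py <<'E'
def g6(u,v): return (u+.5)/6-.5,60+(v+.5)/6-.5
E
python3 - <<'E'
from h import *
import pickle
s,p,d,c=pickle.load(open('wrist3.pkl','rb'))
meas(s,c,g6(254,217),g6(169,252))
E
```

```text
notch [0.59301117 0.05236548] 0.06688282108514912 0.03181567579469393 ptr [0.58973818 0.04722741] 0.06432008529037803 0.026288957849887863 gap 5.5267179448060695 mm
```

Request:
move_arm([
  [[0.002, 0, 0.0001], [0, 0, 0], 0],
  [[0.003, 0, 0], [0, 0, 0], 0],
  [[0.003, 0, 0], [0, 0, 0], 0],
  [[0.002, 0, 0], [0, 0, 0], 0],
  [[0, 0, 0], [0, 0, 0], 0],
])

```text
time_s: 9.05
position: [0.5127, -0.0606, 0.102]
eef_rot: [[0.991, -0.13, 0.002], [-0.13, -0.991, -0.0], [0.002, 0.0, -1.0]]
ft_force: [0.1, -0.4, 4.3]
width: 0.0001
```

Run:
```python
from h import *
import pickle
r=snap('wrist');pickle.dump(r,open('wrist4.pkl','wb'));cv2.imwrite('pics/w6.png',cv2.resize(r[1][60:160,0:130],None,fx=6,fy=6,interpolation=cv2.INTER_CUBIC)[:,:,::-1])
print(r[0]['position'],r[0]['ft_force'])
```

```text
[ 0.5127395  -0.060628    0.10201534] [ 0.12759451 -0.37090371  4.29922901]
```

View pics/w6.png

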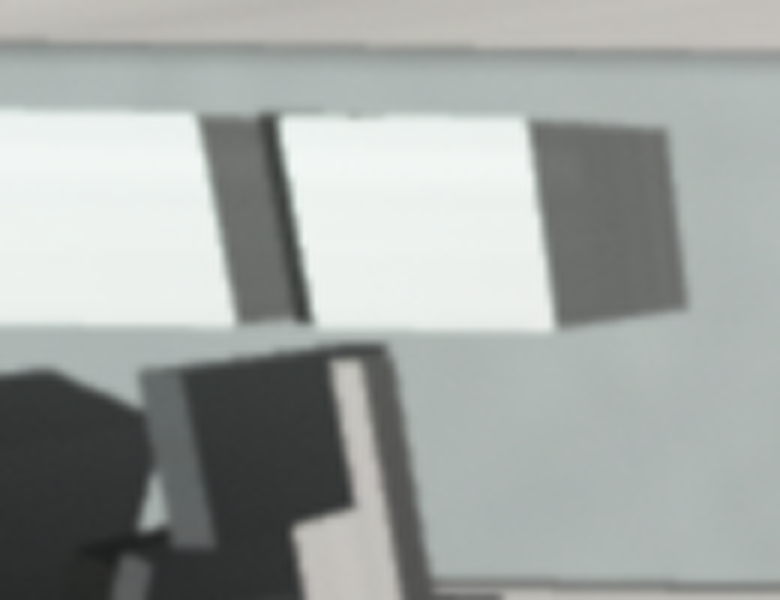

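Run:
```python
from h import *
import pickle
s,p,d,c=pickle.load(open('wrist4.pkl','rb'))
meas(s,c,g6(275,326),g6(162,371))
# depth-based check of top heights
print([float(px2w(s,d,c,*g6(u,v))[2].round(4)) for u,v in((170,420),(420,220),(100,220))])
```

```text
notch [0.59311909 0.05234087] 0.06699305812329359 0.031805588437669466 ptr [0.59037661 0.05000569] 0.06458445983671225 0.02912735423767317 gap 2.678234199996298 mm
[0.067, 0.0457, 0.0466]
```

Request:
move_arm([
  [[0.0015, 0, 0], [0, 0, 0], 0],
  [[0.002, 0, 0], [0, 0, 0], 0],
  [[0.002, 0, 0], [0, 0, 0], 0],
  [[0.0015, 0, 0], [0, 0, 0], 0],
  [[0, 0, 0], [0, 0, 0], 0],
])

```text
time_s: 9.52
position: [0.5194, -0.0616, 0.1019]
eef_rot: [[0.991, -0.13, 0.001], [-0.13, -0.991, -0.001], [0.001, 0.0, -1.0]]
ft_force: [0.5, 0.0, 4.8]
width: -0.0001
```

Request:
move_arm([
  [[0, 0, -0.01], [0, 0, 0], 0],
  [[0, 0, -0.02], [0, 0, 0], 0],
  [[0, -0.03, -0.02], [0, 0, 0], 0],
  [[0, -0.04, 0], [0, 0, 0], 0],
  [[0, -0.04, 0], [0, 0, 0], 0],
])

```text
time_s: 9.93
position: [0.5337, 0.0487, 0.1532]
eef_rot: [[0.991, -0.133, 0.003], [-0.133, -0.991, 0.001], [0.003, -0.001, -1.0]]
ft_force: [1.1, -0.0, 0.2]
width: 0.0
```

Request:
move_arm([
  [[-0.01, 0, 0], [0, 0, 0], 0],
  [[0, 0, 0], [0, 0, 0], 0],
  [[0, 0, 0], [0, 0, 0], 0],
])

```text
time_s: 10.18
position: [0.5228, 0.0493, 0.1515]
eef_rot: [[0.992, -0.129, -0.001], [-0.129, -0.992, -0.0], [-0.0, 0.0, -1.0]]
ft_force: [0.0, -0.8, 0.7]
width: -0.0001
```

Run:
```python
from h import *
import pickle
r=snap('wrist');pickle.dump(r,open('wrist5.pkl','wb'))
s,p,d,c=r
u,v=w2px(s,c,[.5931,.0523,.047]);u0=int(u)-60;v0=max(0,int(v)-30);print(u,v,u0,v0)
cv2.imwrite('pics/w7.png',cv2.resize(p[v0:v0+90,u0:u0+120],None,fx=6,fy=6,interpolation=cv2.INTER_CUBIC)[:,:,::-1])
print(s['position'],s['ft_force'])
```

```text
233.0163788266973 102.81034772278001 173 72
[0.52278811 0.04930393 0.15145205] [ 0.02947817 -0.79537775  0.65711914]
```

View pics/w7.png

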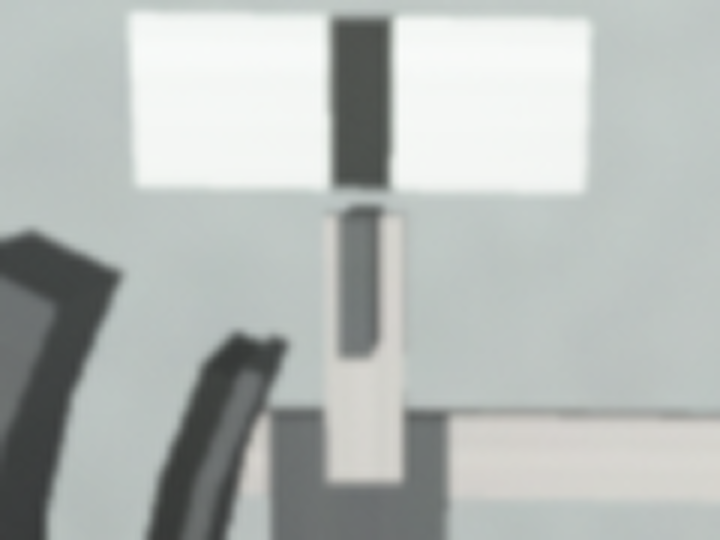

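Run:
```python
from h import *
import pickle
s,p,d,c=pickle.load(open('wrist5.pkl','rb'))
g=lambda u,v:(173+(u+.5)/6-.5,72+(v+.5)/6-.5)
meas(s,c,g(361,188),g(359,213))
# subpixel edges from row profiles
for v in (101,102): print(v,p[v,222:246].mean(1).round().astype(int))
for v in (110,114,118,122): print(v,p[v,222:246].mean(1).round().astype(int))
```

```text
notch [0.59304971 0.05250943] 0.06690193402022078 0.031963462433732735 ptr [0.59105654 0.05194213] 0.06500159727875117 0.031136858321462575 gap 0.8266041122701577 mm
101 [243 243 242 243 239 219 144  89  79  79  79  80  79  79  82 124 208 239
 244 244 244 244 244 244]
102 [238 238 238 239 236 216 153 108 100 100  98  93  92  91  93 129 204 235
 240 240 241 241 242 241]
110 [195 194 194 194 197 206 199 158 127 120 120 119 112 114 167 202 210 204
 189 191 194 195 196 196]
114 [194 195 194 195 198 205 199 159 128 120 120 119 113 114 166 201 209 205
 189 191 194 195 195 196]
118 [193 193 193 193 195 202 197 157 126 118 119 117 111 113 165 201 209 204
 188 190 192 193 193 193]
122 [192 192 192 192 195 203 197 158 126 118 118 118 112 112 165 201 210 203
 187 188 191 191 191 191]
```

Request:
move_arm([
  [[0, 0.037, 0], [0, 0, 0], 0],
  [[0, 0.037, 0], [0, 0, 0], 0],
  [[0, 0.036, 0], [0, 0, 0], 0],
  [[0, 0, 0.02], [0, 0, 0], 0],
  [[0, 0, 0.02], [0, 0, 0], 0],
])

```text
time_s: 10.65
position: [0.5093, -0.063, 0.1121]
eef_rot: [[0.991, -0.135, 0.003], [-0.135, -0.991, 0.0], [0.003, -0.001, -1.0]]
ft_force: [0.4, 0.4, -0.7]
width: 0.0001
```

Request:
move_arm([
  [[0, 0, 0.004], [0, 0, 0], 0],
  [[0, 0, 0.002], [0, 0, 0], 0],
  [[0, 0, 0.001], [0, 0, 0], 0],
  [[0, 0, 0], [0, 0, 0], 0],
  [[0, 0, 0], [0, 0, 0], 0],
])

```text
time_s: 11.07
position: [0.5095, -0.0598, 0.1054]
eef_rot: [[0.992, -0.13, 0.002], [-0.13, -0.992, -0.0], [0.002, -0.0, -1.0]]
ft_force: [0.2, -0.2, -0.5]
width: 0.0001
```

Request:
move_arm([
  [[0, 0, 0.001], [0, 0, 0], 0],
  [[0, 0, 0.001], [0, 0, 0], 0],
  [[0, 0, 0.001], [0, 0, 0], 0],
  [[0, 0, 0], [0, 0, 0], 0],
  [[0, 0, 0], [0, 0, 0], 0],
])

```text
time_s: 11.48
position: [0.5093, -0.0599, 0.102]
eef_rot: [[0.992, -0.13, 0.002], [-0.13, -0.992, -0.0], [0.002, -0.0, -1.0]]
ft_force: [1.2, 1.6, 4.4]
width: -0.0
```

Request:
move_arm([
  [[0, 0, 0.0005], [0, 0, 0], 0],
  [[0, 0, 0.0003], [0, 0, 0], 0],
  [[0, 0, 0], [0, 0, 0], 0],
])

```text
time_s: 11.73
position: [0.5098, -0.06, 0.1019]
eef_rot: [[0.992, -0.13, 0.003], [-0.13, -0.992, -0.0], [0.003, -0.0, -1.0]]
ft_force: [-0.4, 0.7, 8.0]
width: -0.0003
```

Request:
move_arm([
  [[0.0005, 0, -0.0006], [0, 0, 0], 0],
  [[0.0006, 0, 0], [0, 0, 0], 0],
  [[0, 0, 0], [0, 0, 0], 0],
  [[0, 0, -0.01], [0, 0, 0], 0],
  [[0, 0, -0.02], [0, 0, 0], 0],
])

```text
time_s: 12.15
position: [0.5077, -0.0602, 0.1293]
eef_rot: [[0.991, -0.131, -0.006], [-0.131, -0.991, -0.0], [-0.006, 0.001, -1.0]]
ft_force: [-0.9, -0.0, 0.6]
width: 0.0001
```

Request:
move_arm([
  [[0, -0.03, -0.02], [0, 0, 0], 0],
  [[0, -0.04, 0], [0, 0, 0], 0],
  [[0, -0.04, 0], [0, 0, 0], 0],
  [[0, 0, 0], [0, 0, 0], 0],
  [[0, 0, 0], [0, 0, 0], 0],
])

```text
time_s: 12.57
position: [0.524, 0.0506, 0.1511]
eef_rot: [[0.992, -0.128, -0.001], [-0.128, -0.992, -0.0], [-0.001, 0.0, -1.0]]
ft_force: [0.5, 0.1, -0.5]
width: 0.0001
```

Run:
```python
from h import *
import pickle
r=snap('wrist');pickle.dump(r,open('wrist6.pkl','wb'))
s,p,d,c=r
u,v=w2px(s,c,[.5931,.0523,.047]);u0=int(u)-60;v0=max(0,int(v)-30);print(u,v,u0,v0)
cv2.imwrite('pics/w8.png',cv2.resize(p[v0:v0+90,u0:u0+120],None,fx=6,fy=6,interpolation=cv2.INTER_CUBIC)[:,:,::-1])
print(s['time_s'],s['position'],s['ft_force'])
b=int(u)-12
for w in (v-2,v+8,v+14): print(b,p[int(w),b:b+24].mean(1).round().astype(int))
```

```text
235.0502896830439 104.17972884971923 175 74
12.5667 [0.52398789 0.05055586 0.151132  ] [ 0.51704168  0.06186266 -0.53997675]
223 [243 243 243 243 243 240 219 142  88  77  77  77  78  77  78  78 105 181
 235 243 244 244 244 244]
223 [195 195 194 193 196 202 203 183 140 121 119 119 114 104 132 191 209 206
 192 192 194 194 196 196]
223 [192 192 193 193 195 201 202 182 138 119 117 117 114 103 131 191 208 208
 204 197 193 194 193 193]
```

View pics/w8.png

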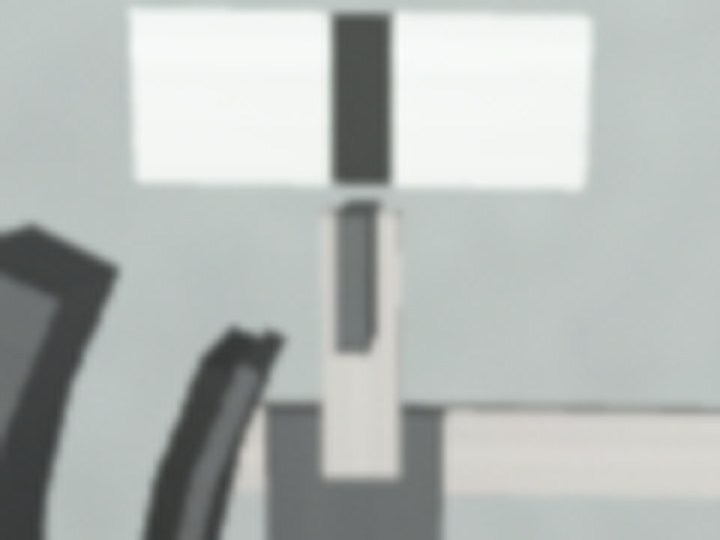

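Run:
```python
from h import *
import pickle
s,p,d,c=pickle.load(open('wrist6.pkl','rb'))
meas(s,c,(234.75,74+185/6),(233.2,74+210/6))
s,p,d,c=pickle.load(open('wrist5.pkl','rb'))
meas(s,c,(232.6,72+188/6),(231.7,72+213/6))
```

```text
notch [0.59265984 0.05259073] 0.06650472960941874 0.03199234102245383 ptr [0.59091173 0.05295668] 0.06472352578967147 0.03212324571340843 gap -0.13090469095459692 mm
notch [0.59276591 0.05266506] 0.06660000398139405 0.032080088538115566 ptr [0.59084586 0.05247118] 0.06472262330278757 0.031633298416088806 gap 0.446790122026763 mm
```

Request:
move_arm([
  [[0, 0, -0.03], [0, 0, 0], 0],
  [[0, 0, -0.03], [0, 0, 0], 0],
  [[0, 0, -0.03], [0, 0, 0], 0],
  [[0, 0, 0], [0, 0, 0], 0],
  [[0, 0, 0], [0, 0, 0], 0],
])

```text
time_s: 13.03
position: [0.5248, 0.0479, 0.2431]
eef_rot: [[0.991, -0.132, 0.004], [-0.132, -0.991, 0.001], [0.003, -0.002, -1.0]]
ft_force: [-0.3, 0.0, -1.6]
width: -0.0
```

```bash
python3 -c "
from h import *
s=arm.observe();print(s['time_s'],s['position'],s['ft_force']);print(arm.sign_off())"
```

```text
13.0333 [0.52478816 0.04790485 0.24306257] [-0.2597244   0.02791798 -1.56675994]
the job is handed in; nothing more can be done
None
```

The shoe's pointer now stands in line with the notch, and the job is handed in at 13 s with the hand lifted clear. I turned the wheel with the closed fingertips on top of its rim. It took four strokes, one more in two parts, and a final nudge of about 1 mm.

- **Alignment:** the last wrist-camera check put the pointer 0.13 mm past the notch. I trust that to about 0.3 mm, because of camera calibration. Oblique views from the wheel suggested up to 0.5 mm less travel than the view from above the pointer, and I went by the view from above.
- **Pressing force:** it was about 4 to 6 N on the strokes. It read 15.9 N for a moment at the second touchdown, which came down too fast, and 8 N just before the final nudge. Readings came only at the end of each move, so brief higher peaks would not show.
- **Drum and bystanders:** the last picture shows the lining clear of the drum segment. The fingers touched only the wheel, on the paths I commanded, but I took no separate final picture of the loose items.

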